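Find the full sugar canister by its weight

ROBOT

A 7-joint arm with a two-finger parallel gripper is mounted at the origin on the work surface. World frame = base frame: x ahead of the robot, y to its left, z up, the work surface at z = 0. Lengths are in m, angles in rad, forces in N, time in s.
With the tool pointing down it reaches from about 0.4 to 0.9 m from the base axis. Payload 5.6 kg.
Tool frame: the origin (TCP) lies at the very end of the fingers, on their centre line; the grasp point (between the pads) lies behind it (robot.grasp_offset is the z of the grasp point in the tool frame, in m); z points along the fingers, y is the direction in which the jaws open and shut (so a half turn about z gives the same grasp; the last joint's range is limited). The gripper opens to 92 mm and grips with 3 to 60 N. Pads are 20 mm wide; open, the fingers measure 128 mm over their backs; the gripper's body (75 mm by 189 mm) begins 69 mm behind the grasp point.
Start: joints at [1.14, 0.468, -0.012, 1.603, 0.006, 1.071, -0.056], TCP at [0.246, -0.602, 0.215] pointing down, gripper open.
Joint ranges: [-2.53, 2.53], [-0.31, 2.02], [-1.57, 1.55], [0.28, 2.44], [-1.29, 4.43], [0.15, 1.84], [-2.92, 2.92]. Speed limits (rad/s): [2.57, 2.57, 3.14, 3.14, 3.14, 3.14, 3.14].

INTERFACE

Orientations are given as [roll, pitch, yaw] about the fixed x, y, z axes, in that order (R = Rz(yaw) Ry(pitch) Rx(roll)).
In Python, from rig import get_obs, cams, robot gives the robot as it stands. The module is installed in compiled form; this text tells all that it offers.
- The arm moves only by the tool arm_command, never from a script. Its argument "targets" is a list of rows, each an object with "delta_pos": the shift along the tool's x, y, z in m, a list of three; "rotation": the turn, a rotation vector about the tool's x, y, z in rad, a list of three. A call has 1 to 10 rows; each row is the pose to reach, as a shift and turn from the pose measured when the call began, along the tool's axes at that moment; what a row does not reach only later rows make up. A row lasts 1/12 s, in which the tool goes at most 41.7 mm and 7.16 degrees, less where a joint would pass 70% of its speed; a pose out of reach is approached as far as the arm can. A call with a gripper value outside its range is refused whole. "grip" is the opening, from -1 (shut) to 1 (fully open), set as the call begins (left out, the last holds). The fingers move at their own pace and stop on an object; "squeeze" is the grip in N (left out, the last holds). Time passes only in rows, so rows that repeat a pose let the fingers close. It gives the time, the measured TCP pose, the force and the opening at its end, in the units of the state.
- get_obs(): the state, without advancing time (a new reading comes with each control period).
- cams.camera(name): name is "scene" or "top" or "wrist"; returns (picture, depth): 480x640x3 uint8, red, green, blue; 480x640 float32, m along the optical axis (not along the pixel's ray), 0 where there is no reading.
- cams.camera_model(name): a dict with "vertical_fov" (degrees; the focal length in pixels is half the picture's height over the tangent of half this angle, whatever the lens; pixels are square), "cx", "cy" (the principal point, pixels), "R" (3x3) and "t" (3): a world point X has camera coordinates R X + t. Camera axes: x right, y down, z forward; pixel columns grow to the right and rows downward; lengths in m; the calibration is good to about 2 mm. The wrist camera is an equidistant fisheye: a pixel r from the principal point sees the ray r / f radians off the axis. A picture is of the moment at which its call begins: read the wrist's pose just before it. camera_model takes no time and is no camera call; for the wrist camera it gives the pose at the moment of the call.
- robot.hand_in(): hands the job in, once; it reports no verdict.
The state is a dict: "time_s": time; "qpos": joint angles; "joint_velocities": joint speeds; "joint_efforts": joint torques, N m; "ee_pos": TCP position; "tcp_rot": TCP orientation; "contact_force": force on the tool from outside, world axes, zero at the start; "ft_torque": the same for the moment, N m; "grip_width": opening from 0.0 (shut) to 1.0 (fully open).
Only numpy, scipy, OpenCV 4.12 (cv2) and the standard library are available. Lean on these libraries where they do the work, as an engineer would, in place of code of your own. Each camera call takes 0.05 s, during which the arm holds its last target.

TASK

The three closed sugar canisters look the same, but one is full and clearly heavier than the other two; lift them to feel which. Stand the two lighter ones upright on the round steel tray, ready to be used up first, and finish while holding the full one in the gripper, still and upright in mid-air, at least 10 cm above the counter and touching nothing else. Do not let any canister tip over, and leave the sugar bowl, the tea glass on its saucer and the teapot alone.

Things in the scene. Friction and masses are not known exactly. Their poses are not given: they have to be found in the camera images.
- canister_a: closed rigid copper canister, flat lid, two thin brass bands: upright cylinder 64 mm in diameter over its whole 130 mm height. Origin: centre of its underside; z up. All three look alike; any one may be the full one (0.45 to 0.55 kg), the others weigh 0.15 to 0.30 kg. They start on the counter left (+y) of the tray, at least 110 mm apart between centres.
- canister_b: closed rigid copper canister, flat lid, two thin brass bands: upright cylinder 64 mm in diameter over its whole 130 mm height. Origin: centre of its underside; z up. All three look alike; any one may be the full one (0.45 to 0.55 kg), the others weigh 0.15 to 0.30 kg. They start on the counter left (+y) of the tray, at least 110 mm apart between centres.
- canister_c: closed rigid copper canister, flat lid, two thin brass bands: upright cylinder 64 mm in diameter over its whole 130 mm height. Origin: centre of its underside; z up. All three look alike; any one may be the full one (0.45 to 0.55 kg), the others weigh 0.15 to 0.30 kg. They start on the counter left (+y) of the tray, at least 110 mm apart between centres.
- tray: round stainless steel tray, fixed on the counter. Flat floor 4 mm thick, 136 mm in radius, inside a flared rim reaching 155 mm radius and 16 mm height. Origin: centre of its underside, on the counter; z up. All three canisters fit at once (for example centres 70 mm from the middle, 120 degrees apart); one stands flat with its centre up to 100 mm from the middle.
- sugar_bowl: closed white porcelain sugar bowl, loose, 100 mm in diameter and 106 mm tall with its knob, beyond the canisters; leave alone. Origin: centre of its underside.
- saucer: red ceramic saucer, loose, 110 mm in diameter and 14 mm high, carrying the tea glass; leave alone. Origin: centre of its underside.
- tea_glass: empty tulip-shaped tea glass, 54 mm in diameter and 88 mm tall, loose on the saucer; leave alone. Origin: centre of its underside.
- teapot: aluminium double teapot (a small pot on a wide kettle), fixed, 245 mm tall, body 85 mm in radius, spouts and handles reaching 140 mm from its axis, to the far left; leave alone. Origin: centre of its underside.
Mind the look-alikes: they are no part of the job. What is shaped like the canister_a but blue is not meant.

How it is judged:
By the outcome, as a careful person would: the job done as asked, in the order asked, and still so for the second after the job is handed in, while the arm keeps its last pose, push and grip.
It also fails if it takes over 72 s, if anything falls off the work surface, if the arm or the gripper's body presses on something with over 40 N, if the wrist force passes 120 N, or if a joint passes its speed limit or range.

## Working session

There is one attempt and no reset: what is moved stays moved. The work goes in short steps, Python scripts to look and compute and a tool call to move; the robot and the scene stay as the last step left them, time stands still between calls to the robot, and variables do not carry over. Pictures are saved under pics/ and viewed, and the job is handed in when it is done.

Besides the shell and the picture viewer there is one more tool, called after "Emit:" in YAML: its name, and indented under it one key for each argument. arm_command: Moves the arm, as the interface text tells. Its arguments: {"type":"object","properties":{"targets":{"type":"array","items":{"type":"object","properties":{"delta_pos":{"type":"array","items":{"type":"number"}},"rotation":{"type":"array","items":{"type":"number"}}}}},"grip":{"type":"number"},"squeeze":{"type":"number"}},"required":["targets"]}

```bash
mkdir -p pics; python3 - <<'E'
from rig import get_obs,cams,robot
import cv2,numpy as np
print(get_obs(), robot.grasp_offset)
for n in ["scene","top"]:
    p,d=cams.camera(n); cv2.imwrite(f"pics/{n}0.png",p[:,:,::-1]); np.savez(f"{n}0.npz",p=p,d=d)
    print(n,cams.camera_model(n))
E
```

```text
{'time_s': 0.0, 'qpos': array([ 1.140002  ,  0.46838054, -0.0116136 ,  1.60362864,  0.00600283,
        1.0713464 , -0.05628835]), 'joint_velocities': array([ 0.00040773, -0.00050082, -0.00314297, -0.00015743, -0.00015304,
       -0.00098387, -0.00074593]), 'joint_efforts': array([ 6.94184364e-04, -5.20571494e+01, -1.21630268e-02, -2.43755490e+01,
       -5.66426315e-02,  1.71135395e-02,  1.49292514e-04]), 'ee_pos': array([ 0.24552006, -0.60122845,  0.21363607]), 'tcp_rot': array([-3.13986838e+00,  1.18997687e-04,  3.87753111e-01]), 'contact_force': array([-0.20216483, -0.30648849,  0.06463315]), 'ft_torque': array([-0.0270434 ,  0.02092605, -0.00880744]), 'grip_width': 1.0002431722432512} -0.0187
scene {'vertical_fov': 55.195627480811225, 'cx': 316.850478662262, 'cy': 242.0668145516384, 'R': array([[-0.88600084, -0.46355169, -0.01106088],
       [-0.28838792,  0.56957053, -0.76968943],
       [ 0.36309078, -0.67875566, -0.63832267]]), 't': array([0.63224454, 0.08087508, 1.13463645])}
top {'vertical_fov': 47.56371524349235, 'cx': 315.6803905145095, 'cy': 236.5579653718366, 'R': array([[ 2.47318501e-02, -9.99693984e-01,  5.23098173e-04],
       [-9.97536335e-01, -2.47128255e-02, -6.56546730e-02],
       [ 6.56475089e-02,  1.10195210e-03, -9.97842267e-01]]), 't': array([0.1714854 , 0.60813659, 1.45931229])}
```

View pics/scene0.png

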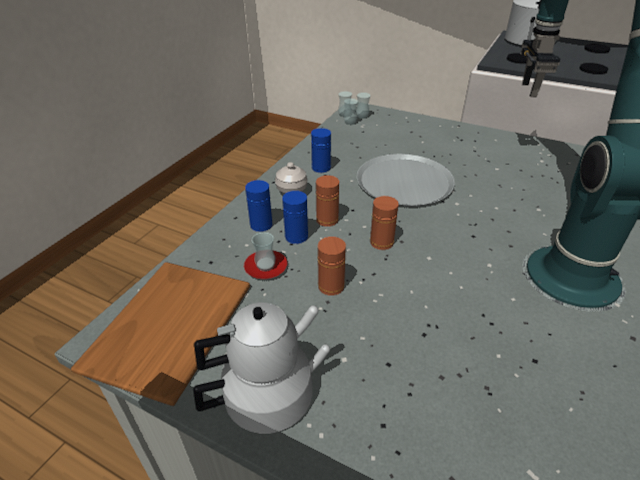

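View pics/top0.png

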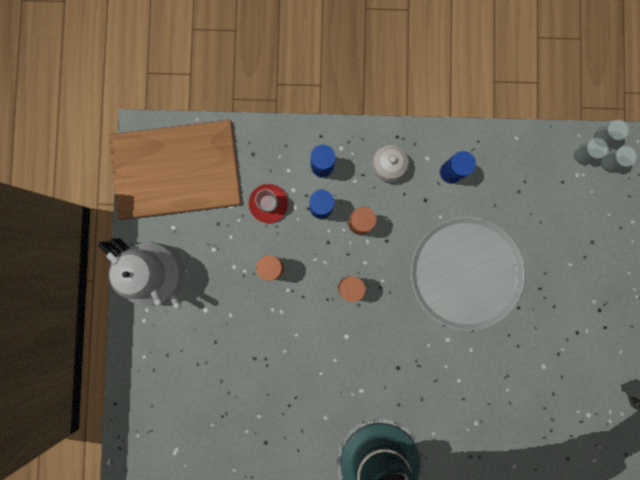

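The top view shows three copper canisters at about (362,220), (269,268) and (352,289), the tray at (468,273), and blue decoys at (322,160), (322,203) and (458,168). The bowl is at (391,163), the saucer and glass at (268,202).

```bash
cat > h.py <<'E'
import numpy as np,cv2
from rig import cams
def world(n,d):
    m=cams.camera_model(n); f=240/np.tan(np.radians(m['vertical_fov']/2))
    v,u=np.mgrid[:480,:640]
    c=np.stack([(u-m['cx'])/f*d,(v-m['cy'])/f*d,d],-1)
    return (c-m['t'])@m['R']
E
python3 - <<'E'
from h import *
for n in ["top","scene"]:
    z=np.load(n+"0.npz");p,d=z['p'].astype(int),z['d']
    W=world(n,d)
    r,g,b=p[...,0],p[...,1],p[...,2]
    hsv=cv2.cvtColor(z['p'],cv2.COLOR_RGB2HSV).astype(int)
    for name,mk in [("cop",(r>1.6*g)&(r>1.8*b)&(g>30)),("blue",(b>1.8*r)&(b>60))]:
        mk=mk&(d>0)&(W[...,2]>.115)&(W[...,2]<.15)
        k,l,s,c=cv2.connectedComponentsWithStats(mk.astype(np.uint8))
        for i in range(1,k):
            if s[i,4]<60: continue
            q=W[l==i]; top=q[abs(q[:,2]-.13)<.012]
            (cx,cy),R=cv2.minEnclosingCircle(top[:,:2].astype(np.float32))
            print(n,name,c[i].round(),s[i,4],"mean",top.mean(0).round(4),"circ",round(cx,4),round(cy,4),round(R,4))
z=np.load("top0.npz");W=world("top",z['d'])
def circ(u,v,h,zl,zh):
    q=W[v-h:v+h,u-h:u+h].reshape(-1,3);q=q[(q[:,2]>zl)&(q[:,2]<zh)]
    print(u,v,len(q),q.mean(0).round(3),q.min(0).round(3),q.max(0).round(3),cv2.minEnclosingCircle(q[:,:2].astype(np.float32)))
circ(468,273,65,.009,.05)   # tray rim
circ(391,163,24,.03,.12) ; circ(268,202,24,.008,.12)
circ(145,275,70,.03,.3)
for u,v in [(300,350),(440,400),(560,300)]: print(W[v,u].round(4))
E
```

```text
top blue [322. 157.] 489 mean [0.7995 0.1742 0.1291] circ 0.8003 0.1744 0.0315
top blue [462. 163.] 509 mean [ 0.7921 -0.1811  0.1292] circ 0.7921 -0.1825 0.0329
top blue [321. 202.] 482 mean [0.6847 0.1747 0.1292] circ 0.6848 0.1746 0.0314
scene cop [327. 184.] 314 mean [0.6412 0.0761 0.1272] circ 0.6431 0.0714 0.0335
scene cop [385. 205.] 371 mean [0.4651 0.1009 0.1272] circ 0.4673 0.0959 0.0339
scene cop [331. 248.] 507 mean [0.5131 0.3108 0.1278] circ 0.5152 0.3064 0.0334
scene blue [321. 134.] 206 mean [ 0.7898 -0.1741  0.1267] circ 0.7922 -0.1771 0.0341
scene blue [257. 189.] 326 mean [0.7971 0.182  0.1274] circ 0.7991 0.177 0.0347
scene blue [294. 200.] 366 mean [0.6825 0.1824 0.1274] circ 0.6843 0.1796 0.034
468 273 1547 [ 0.516 -0.237  0.013] [ 0.357 -0.402  0.009] [ 0.687 -0.055  0.025] ((0.519285261631012, -0.23769384622573853), 0.23084886372089386)
391 163 1065 [ 0.8   -0.003  0.076] [ 0.757 -0.054  0.039] [0.85  0.043 0.109] ((0.8055006861686707, -0.005832855589687824), 0.049577921628952026)
268 202 936 [0.693 0.321 0.029] [0.64  0.267 0.008] [0.76  0.375 0.102] ((0.7007328271865845, 0.3172961175441742), 0.06199932470917702)
145 275 4155 [0.498 0.604 0.155] [0.407 0.529 0.03 ] [0.586 0.719 0.248] ((0.4977782070636749, 0.6237179636955261), 0.12765035033226013)
[0.2956 0.2214 0.0016]
[ 0.1698 -0.1615 -0.0065]
[ 0.4476 -0.4885 -0.0074]
```

```bash
python3 - <<'E'
from h import *
z=np.load("top0.npz");p=z['p'];W=world("top",z['d'])
print(p[219,362],p[267,269])
hsv=cv2.cvtColor(p,cv2.COLOR_RGB2HSV)
for u,v in [(362,220),(269,268),(352,289)]:
    s=np.zeros((480,640),bool);s[v-22:v+22,u-22:u+22]=1
    q=W[s&(W[...,2]>.115)&(W[...,2]<.145)&(hsv[...,0]<20)]
    print(u,v,len(q),q.mean(0).round(4),cv2.minEnclosingCircle(q[:,:2].astype(np.float32)))
# tray from rim outline by ellipse of colour edge: use floor points
q=W[205:340,400:535].reshape(-1,3)
# rim points: fit circle from height profile around guess
from scipy.optimize import least_squares
rim=q[(q[:,2]>.010)&(np.hypot(q[:,0]-.517,q[:,1]+.232)<.17)&(np.hypot(q[:,0]-.517,q[:,1]+.232)>.125)]
r=least_squares(lambda a:np.hypot(rim[:,0]-a[0],rim[:,1]-a[1])-a[2],[.517,-.232,.15],loss='soft_l1',f_scale=.003)
print(r.x,len(rim), W[273,468], W[240,468],W[310,468],W[273,430],W[273,505])
z=np.load("scene0.npz");W=world("scene",z['d'])
q=W[150:210,350:460].reshape(-1,3)
rim=q[(q[:,2]>.010)&(np.hypot(q[:,0]-.517,q[:,1]+.232)<.17)&(np.hypot(q[:,0]-.517,q[:,1]+.232)>.125)]
r=least_squares(lambda a:np.hypot(rim[:,0]-a[0],rim[:,1]-a[1])-a[2],[.517,-.232,.15],loss='soft_l1',f_scale=.003)
print(r.x,len(rim))
E
```

```text
[157 102  73] [170 111  83]
362 220 503 [0.6441 0.0686 0.1291] ((0.6451337933540344, 0.06857259571552277), 0.032198917120695114)
269 268 507 [0.5161 0.3036 0.1293] ((0.5160186886787415, 0.30369091033935547), 0.031821731477975845)
352 289 510 [0.4684 0.093  0.1291] ((0.46846088767051697, 0.0927487313747406), 0.03183002769947052)
[ 0.51569789 -0.22660086  0.14889386] 1130 [ 5.15278037e-01 -2.33255784e-01  4.16895657e-04] [ 0.60585894 -0.23258163  0.00076387] [ 0.41469231 -0.23322053  0.00283511] [ 0.51266573 -0.12725707  0.00939368] [ 0.51777964 -0.33433763  0.00127959]
[ 0.51496471 -0.22314123  0.15042939] 344
```

```bash
cat > mv.py <<'E'
import sys,numpy as np
from scipy.spatial.transform import Rotation as R
from rig import get_obs
def plan(x,y,z,yaw=None):
    o=get_obs(); C=R.from_euler('xyz',o['tcp_rot'])
    if yaw is None: yaw=np.arctan2(y,x)+np.pi/2
    T=R.from_euler('xyz',[np.pi,0,yaw])
    D=np.array([x,y,z])-o['ee_pos']
    d=C.inv().apply(D); r=(C.inv()*T).as_rotvec()
    print("t",round(o['time_s'],2),"pos",o['ee_pos'].round(4),"rot",o['tcp_rot'].round(3),"grip",round(o['grip_width'],3),"F",o['contact_force'].round(2))
    print("delta",d.round(4).tolist(),"rot",r.round(3).tolist(),"minrows",round(max(np.linalg.norm(D)/.0417,np.degrees(np.linalg.norm(r))/7.16),1))
plan(*map(float,sys.argv[1:]))
E
python3 mv.py .491 -.268 .23
```

```text
t 0.1 pos [ 0.2455 -0.6013  0.2137] rot [-3.14   0.     0.388] grip 1.0 F [ 0.61 -0.66  1.18]
delta [0.3533, -0.2158, -0.016] rot [-0.002, -0.0, -0.683] minrows 9.9
```

Emit:
arm_command:
  targets:
    - {"delta_pos":[0.035,-0.022,-0.002],"rotation":[0,0,-0.07]}
    - {"delta_pos":[0.071,-0.043,-0.003],"rotation":[0,0,-0.14]}
    - {"delta_pos":[0.106,-0.065,-0.005],"rotation":[0,0,-0.21]}
    - {"delta_pos":[0.141,-0.086,-0.006],"rotation":[0,0,-0.27]}
    - {"delta_pos":[0.177,-0.108,-0.008],"rotation":[0,0,-0.34]}
    - {"delta_pos":[0.212,-0.13,-0.01],"rotation":[0,0,-0.41]}
    - {"delta_pos":[0.247,-0.151,-0.011],"rotation":[0,0,-0.48]}
    - {"delta_pos":[0.283,-0.173,-0.013],"rotation":[0,0,-0.55]}
    - {"delta_pos":[0.318,-0.194,-0.014],"rotation":[0,0,-0.61]}
    - {"delta_pos":[0.353,-0.216,-0.016],"rotation":[0,0,-0.68]}
  grip: 1
  squeeze: 30

```text
time_s: 0.93
ee_pos: [0.4913, -0.266, 0.2299]
tcp_rot: [-3.14, -0.001, 1.071]
contact_force: [0.1, -0.4, 0.4]
grip_width: 1.001
```

```bash
python3 mv.py .468 .094 .215
```

```text
t 0.93 pos [ 0.4913 -0.266   0.2299] rot [-3.140e+00 -1.000e-03  1.071e+00] grip 1.001 F [ 0.12 -0.43  0.42]
delta [0.3048, -0.1931, 0.0155] rot [-0.001, -0.001, -0.698] minrows 8.7
```

Tracking is good.

Emit:
arm_command:
  targets:
    - {"delta_pos":[0.034,-0.021,0.001],"rotation":[0,0,-0.078]}
    - {"delta_pos":[0.068,-0.043,0.002],"rotation":[0,0,-0.155]}
    - {"delta_pos":[0.102,-0.064,0.004],"rotation":[0,0,-0.233]}
    - {"delta_pos":[0.136,-0.086,0.006],"rotation":[0,0,-0.31]}
    - {"delta_pos":[0.169,-0.107,0.008],"rotation":[0,0,-0.388]}
    - {"delta_pos":[0.203,-0.129,0.01],"rotation":[0,0,-0.465]}
    - {"delta_pos":[0.237,-0.15,0.012],"rotation":[0,0,-0.543]}
    - {"delta_pos":[0.271,-0.172,0.014],"rotation":[0,0,-0.62]}
    - {"delta_pos":[0.305,-0.193,0.0155],"rotation":[-0.001,-0.001,-0.698]}
    - {"delta_pos":[0.305,-0.193,0.0155],"rotation":[-0.001,-0.001,-0.698]}

```text
time_s: 1.77
ee_pos: [0.4666, 0.1024, 0.2152]
tcp_rot: [3.141, -0.004, 1.783]
contact_force: [-0.0, 0.6, -0.4]
grip_width: 1.002
```

```bash
python3 - <<'E'
from h import *
p,d=cams.camera("wrist"); cv2.imwrite("pics/w1.png",p[:,:,::-1])
E
python3 mv.py .468 .094 .081
```

```text
t 1.82 pos [0.4672 0.0984 0.2149] rot [-3.141e+00 -2.000e-03  1.777e+00] grip 1.0 F [ 0.18 -0.6  -0.21]
delta [-0.0048, -0.0001, 0.1339] rot [-0.0, -0.002, 0.008] minrows 3.2
```

View pics/w1.png

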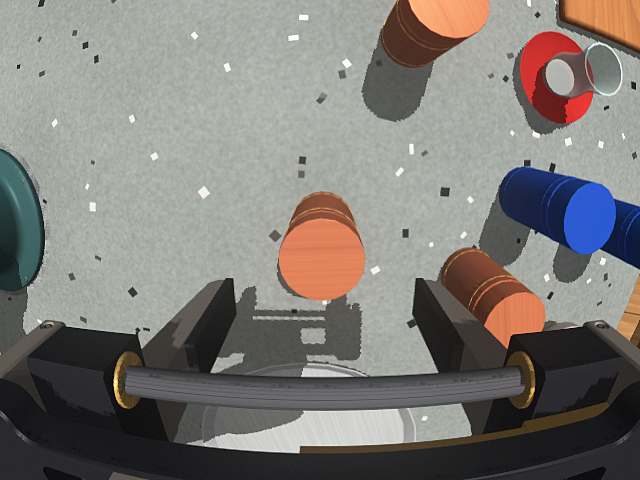

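The wrist view shows the lid at (322,260), centred between the fingers (about 234 and 414). Descending.

Emit:
arm_command:
  targets:
    - {"delta_pos":[-0.005,0,0.0],"rotation":[0,0,0.008]}
    - {"delta_pos":[-0.005,0,0.03],"rotation":[0,0,0.008]}
    - {"delta_pos":[-0.005,0,0.06],"rotation":[0,0,0.008]}
    - {"delta_pos":[-0.005,0,0.09],"rotation":[0,0,0.008]}
    - {"delta_pos":[-0.005,0,0.12],"rotation":[0,0,0.008]}
    - {"delta_pos":[-0.005,0,0.134],"rotation":[0,-0.001,0.008]}
    - {"delta_pos":[-0.005,0,0.134],"rotation":[0,-0.001,0.008]}
    - {"delta_pos":[-0.005,0,0.134],"rotation":[0,-0.001,0.008]}

```text
time_s: 2.48
ee_pos: [0.468, 0.0922, 0.0804]
tcp_rot: [-3.139, -0.001, 1.766]
contact_force: [0.4, 0.0, 0.6]
grip_width: 1.002
```

Emit:
arm_command:
  targets:
    - {"delta_pos":[0,0,0],"rotation":[0,0,0]}
    - {"delta_pos":[0,0,0],"rotation":[0,0,0]}
    - {"delta_pos":[0,0,0],"rotation":[0,0,0]}
    - {"delta_pos":[0,0,0],"rotation":[0,0,0]}
    - {"delta_pos":[0,0,0],"rotation":[0,0,0]}
    - {"delta_pos":[0,0,0],"rotation":[0,0,0]}
    - {"delta_pos":[0,0,0],"rotation":[0,0,0]}
    - {"delta_pos":[0,0,0],"rotation":[0,0,0]}
  grip: -1
  squeeze: 30

```text
time_s: 3.15
ee_pos: [0.468, 0.092, 0.0811]
tcp_rot: [-3.14, 0.0, 1.766]
contact_force: [-3.3, -1.0, 7.4]
grip_width: 0.692
```

Emit:
arm_command:
  targets:
    - {"delta_pos":[0,0,-0.01],"rotation":[0,0,0]}
    - {"delta_pos":[0,0,-0.03],"rotation":[0,0,0]}
    - {"delta_pos":[0,0,-0.05],"rotation":[0,0,0]}
    - {"delta_pos":[0,0,-0.06],"rotation":[0,0,0]}
    - {"delta_pos":[0,0,-0.06],"rotation":[0,0,0]}
    - {"delta_pos":[0,0,-0.06],"rotation":[0,0,0]}
    - {"delta_pos":[0,0,-0.06],"rotation":[0,0,0]}
    - {"delta_pos":[0,0,-0.06],"rotation":[0,0,0]}

```text
time_s: 3.82
ee_pos: [0.4672, 0.0917, 0.1401]
tcp_rot: [-3.137, 0.0, 1.766]
contact_force: [-0.8, -0.3, -4.9]
grip_width: 0.687
```

```bash
cat > weigh.py <<'E'
from h import *
from rig import get_obs
F=[];Z=[]
for i in range(4):
    if i: cams.camera("top")
    o=get_obs();F.append(o['contact_force'].round(2).tolist())
print(F,np.mean(F,0).round(2),o['grip_width'])
E
python3 weigh.py; python3 mv.py .486 -.295 .141
```

```text
[[-0.77, -0.29, -4.88], [0.14, -0.72, -4.17], [0.24, 0.41, -4.46], [0.02, 0.34, -4.26]] [-0.09 -0.07 -4.44] 0.6917600333089627
t 3.97 pos [0.4676 0.092  0.1404] rot [-3.138 -0.     1.766] grip 0.692 F [ 0.02  0.34 -4.26]
delta [-0.3832, -0.0571, -0.0005] rot [-0.003, 0.001, 0.741] minrows 9.3
```

Reads about 4.4 N (0.45 kg), so this is probably the full one. I'll put it back exactly where it was and weigh the others.

Emit:
arm_command:
  targets:
    - {"delta_pos":[0,0,0.015],"rotation":[-0.003,0,0]}
    - {"delta_pos":[0,0,0.03],"rotation":[-0.003,0,0]}
    - {"delta_pos":[0,0,0.043],"rotation":[-0.003,0,0]}
    - {"delta_pos":[0,0,0.052],"rotation":[-0.003,0,0]}
    - {"delta_pos":[0,0,0.057],"rotation":[-0.003,0,0]}
    - {"delta_pos":[0,0,0.0595],"rotation":[-0.003,0,0]}
    - {"delta_pos":[0,0,0.0595],"rotation":[-0.003,0,0]}
    - {"delta_pos":[0,0,0.0595],"rotation":[-0.003,0,0]}

```text
time_s: 4.63
ee_pos: [0.4679, 0.0923, 0.0813]
tcp_rot: [3.141, -0.0, 1.767]
contact_force: [-0.3, 0.0, -4.0]
grip_width: 0.693
```

Emit:
arm_command:
  targets:
    - {"delta_pos":[0,0,0],"rotation":[0,0,0]}
    - {"delta_pos":[0,0,0],"rotation":[0,0,0]}
    - {"delta_pos":[0,0,0],"rotation":[0,0,0]}
    - {"delta_pos":[0,0,0],"rotation":[0,0,0]}
    - {"delta_pos":[0,0,0],"rotation":[0,0,0]}
  grip: 1

```text
time_s: 5.05
ee_pos: [0.4682, 0.0923, 0.0815]
tcp_rot: [3.14, -0.0, 1.767]
contact_force: [0.0, -0.3, 0.8]
grip_width: 0.998
```

```bash
python3 mv.py .468 .092 .21
```

```text
t 5.05 pos [0.4682 0.0923 0.0815] rot [ 3.14  -0.     1.767] grip 0.998 F [ 0.03 -0.32  0.84]
delta [-0.0003, -0.0001, -0.1285] rot [0.001, -0.0, 0.002] minrows 3.1
```

Emit:
arm_command:
  targets:
    - {"delta_pos":[0,0,-0.03],"rotation":[0,0,0]}
    - {"delta_pos":[0,0,-0.065],"rotation":[0,0,0]}
    - {"delta_pos":[0,0,-0.1],"rotation":[0,0,0]}
    - {"delta_pos":[0,0,-0.12],"rotation":[0,0,0]}
    - {"delta_pos":[0,0,-0.12],"rotation":[0,0,0]}

```text
time_s: 5.47
ee_pos: [0.4709, 0.0931, 0.206]
tcp_rot: [3.132, 0.001, 1.766]
contact_force: [0.4, -0.4, 0.0]
grip_width: 0.999
```

```bash
python3 mv.py .644 .070 .2
```

```text
t 5.47 pos [0.4709 0.0931 0.206 ] rot [3.132e+00 1.000e-03 1.766e+00] grip 0.999 F [ 0.43 -0.39  0.03]
delta [-0.0563, 0.1652, 0.0077] rot [0.01, 0.001, 0.087] minrows 4.2
```

Emit:
arm_command:
  targets:
    - {"delta_pos":[-0.014,0.041,0.003],"rotation":[0.005,0,0.03]}
    - {"delta_pos":[-0.025,0.075,0.005],"rotation":[0.01,0.001,0.05]}
    - {"delta_pos":[-0.037,0.11,0.008],"rotation":[0.01,0.001,0.07]}
    - {"delta_pos":[-0.047,0.14,0.008],"rotation":[0.01,0.001,0.087]}
    - {"delta_pos":[-0.056,0.165,0.008],"rotation":[0.01,0.001,0.087]}
    - {"delta_pos":[-0.056,0.165,0.008],"rotation":[0.01,0.001,0.087]}
    - {"delta_pos":[-0.056,0.165,0.008],"rotation":[0.01,0.001,0.087]}
    - {"delta_pos":[-0.056,0.165,0.008],"rotation":[0.01,0.001,0.087]}

```text
time_s: 6.13
ee_pos: [0.6423, 0.0708, 0.1985]
tcp_rot: [-3.139, -0.001, 1.68]
contact_force: [-0.4, -0.4, -0.9]
grip_width: 0.998
```

```bash
python3 - <<'E'
from h import *
p,d=cams.camera("wrist"); cv2.imwrite("pics/w2.png",p[:,:,::-1])
E
python3 mv.py .644 .070 .081
```

```text
t 6.18 pos [0.6423 0.0708 0.199 ] rot [-3.14  -0.     1.681] grip 0.996 F [-0.63 -0.17  0.89]
delta [-0.0011, 0.0018, 0.118] rot [-0.002, -0.0, 0.002] minrows 2.8
```

View pics/w2.png

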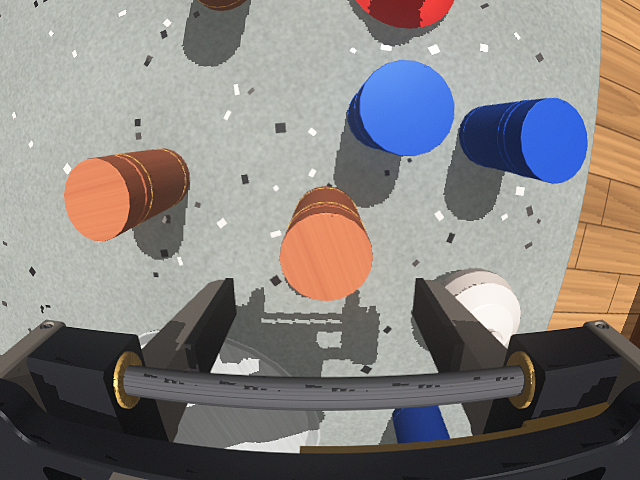

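Lid at (326,257), centred in the jaws; the bowl and the blue canister are clear of the fingers.

Emit:
arm_command:
  targets:
    - {"delta_pos":[-0.001,0.002,0.03],"rotation":[-0.002,0,0]}
    - {"delta_pos":[-0.001,0.002,0.06],"rotation":[-0.002,0,0]}
    - {"delta_pos":[-0.001,0.002,0.09],"rotation":[-0.002,0,0]}
    - {"delta_pos":[-0.001,0.002,0.11],"rotation":[-0.002,0,0]}
    - {"delta_pos":[-0.001,0.002,0.118],"rotation":[-0.002,0,0]}
    - {"delta_pos":[-0.001,0.002,0.118],"rotation":[-0.002,0,0]}
    - {"delta_pos":[-0.001,0.002,0.118],"rotation":[-0.002,0,0]}

```text
time_s: 6.77
ee_pos: [0.6442, 0.0705, 0.082]
tcp_rot: [3.141, -0.001, 1.681]
contact_force: [-0.1, 0.0, 0.6]
grip_width: 1.001
```

Emit:
arm_command:
  targets:
    - {"delta_pos":[0,0,0],"rotation":[0,0,0]}
    - {"delta_pos":[0,0,0],"rotation":[0,0,0]}
    - {"delta_pos":[0,0,0],"rotation":[0,0,0]}
    - {"delta_pos":[0,0,0],"rotation":[0,0,0]}
    - {"delta_pos":[0,0,0],"rotation":[0,0,0]}
    - {"delta_pos":[0,0,0],"rotation":[0,0,0]}
    - {"delta_pos":[0,0,0],"rotation":[0,0,0]}
    - {"delta_pos":[0,0,0],"rotation":[0,0,0]}
  grip: -1
  squeeze: 30

```text
time_s: 7.43
ee_pos: [0.6444, 0.0705, 0.0828]
tcp_rot: [3.14, -0.0, 1.681]
contact_force: [-2.7, -0.2, 5.4]
grip_width: 0.693
```

Emit:
arm_command:
  targets:
    - {"delta_pos":[0,0,-0.01],"rotation":[0,0,0]}
    - {"delta_pos":[0,0,-0.03],"rotation":[0,0,0]}
    - {"delta_pos":[0,0,-0.05],"rotation":[0,0,0]}
    - {"delta_pos":[0,0,-0.06],"rotation":[0,0,0]}
    - {"delta_pos":[0,0,-0.06],"rotation":[0,0,0]}
    - {"delta_pos":[0,0,-0.06],"rotation":[0,0,0]}
    - {"delta_pos":[0,0,-0.06],"rotation":[0,0,0]}
    - {"delta_pos":[0,0,-0.06],"rotation":[0,0,0]}

```text
time_s: 8.1
ee_pos: [0.6434, 0.0702, 0.1413]
tcp_rot: [-3.141, -0.0, 1.681]
contact_force: [-0.1, -1.0, -2.1]
grip_width: 0.688
```

```bash
python3 weigh.py; python3 mv.py .486 -.295 .15
```

```text
[[-0.08, -1.04, -2.11], [0.09, -0.7, -2.13], [-0.22, 0.14, -2.45], [0.56, -0.44, -2.16]] [ 0.09 -0.51 -2.21] 0.6920856103083785
t 8.25 pos [0.6438 0.0704 0.1418] rot [-3.142 -0.     1.681] grip 0.692 F [ 0.56 -0.44 -2.16]
delta [-0.3458, -0.1972, -0.0084] rot [-0.0, -0.0, 0.656] minrows 9.5
```

About 2.2 N, so this one is light. Carrying it to the tray.

Emit:
arm_command:
  targets:
    - {"delta_pos":[-0.005,-0.003,0],"rotation":[0,0,0.01]}
    - {"delta_pos":[-0.014,-0.008,-0.002],"rotation":[0,0,0.026]}
    - {"delta_pos":[-0.026,-0.015,-0.004],"rotation":[0,0,0.049]}
    - {"delta_pos":[-0.042,-0.024,-0.006],"rotation":[0,0,0.079]}
    - {"delta_pos":[-0.059,-0.034,-0.008],"rotation":[0,0,0.112]}
    - {"delta_pos":[-0.078,-0.045,-0.008],"rotation":[0,0,0.148]}
    - {"delta_pos":[-0.097,-0.055,-0.008],"rotation":[0,0,0.185]}
    - {"delta_pos":[-0.116,-0.066,-0.008],"rotation":[0,0,0.221]}
    - {"delta_pos":[-0.136,-0.077,-0.008],"rotation":[0,0,0.257]}
    - {"delta_pos":[-0.155,-0.088,-0.008],"rotation":[0,0,0.293]}

```text
time_s: 9.08
ee_pos: [0.5721, -0.0962, 0.1501]
tcp_rot: [3.142, 0.001, 1.383]
contact_force: [0.5, 0.2, -2.9]
grip_width: 0.689
```

```bash
python3 mv.py .486 -.295 .15
```

```text
t 9.08 pos [ 0.5721 -0.0962  0.1501] rot [3.142e+00 1.000e-03 1.383e+00] grip 0.689 F [ 0.53  0.23 -2.92]
delta [-0.2114, -0.0476, 0.0002] rot [0.0, 0.001, 0.358] minrows 5.2
```

Emit:
arm_command:
  targets:
    - {"delta_pos":[-0.022,-0.005,0],"rotation":[0,0,0.037]}
    - {"delta_pos":[-0.046,-0.01,0],"rotation":[0,0,0.078]}
    - {"delta_pos":[-0.072,-0.016,0],"rotation":[0,0,0.122]}
    - {"delta_pos":[-0.1,-0.022,0],"rotation":[0,0,0.17]}
    - {"delta_pos":[-0.128,-0.029,0],"rotation":[0,0,0.217]}
    - {"delta_pos":[-0.155,-0.035,0],"rotation":[0,0,0.263]}
    - {"delta_pos":[-0.178,-0.04,0],"rotation":[0,0,0.301]}
    - {"delta_pos":[-0.196,-0.044,0],"rotation":[0,0,0.332]}
    - {"delta_pos":[-0.207,-0.047,0],"rotation":[0,0,0.351]}
    - {"delta_pos":[-0.211,-0.048,0],"rotation":[0,0,0.358]}

```text
time_s: 9.92
ee_pos: [0.4842, -0.297, 0.1504]
tcp_rot: [3.141, 0.001, 1.021]
contact_force: [-0.3, 0.3, -2.3]
grip_width: 0.688
```

```bash
python3 - <<'E'
from h import *
p,d=cams.camera("wrist"); cv2.imwrite("pics/w3.png",p[:,:,::-1])
p,d=cams.camera("top"); cv2.imwrite("pics/t3.png",p[:,:,::-1])
E
python3 mv.py .486 -.295 .0868
```

```text
t 10.02 pos [ 0.4855 -0.2946  0.1503] rot [3.141 0.    1.025] grip 0.693 F [ 0.17  0.2  -2.71]
delta [-0.0, 0.0006, 0.0635] rot [0.0, 0.0, -0.001] minrows 1.5
```

View pics/w3.png

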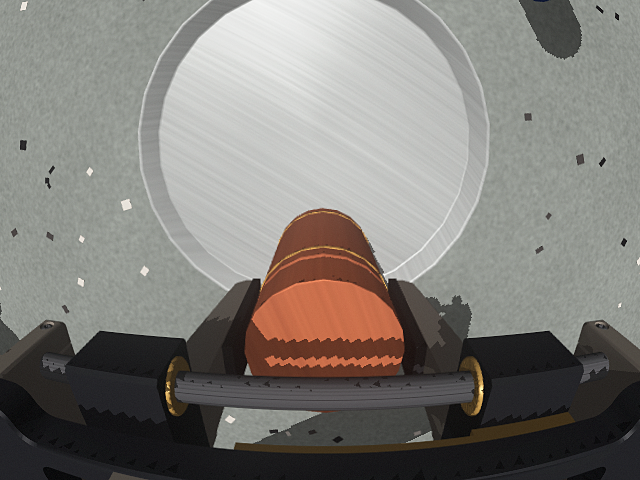

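View pics/t3.png

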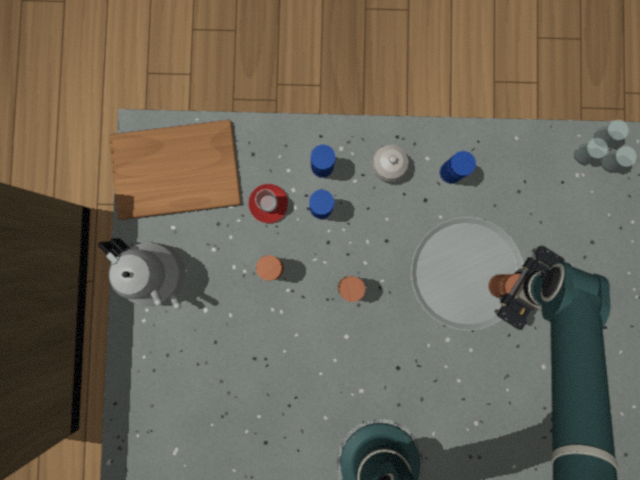

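Canister held over the tray, upright; the other two copper ones at (269,268) and (352,289) are still standing. Lowering.

Emit:
arm_command:
  targets:
    - {"delta_pos":[0,0.001,0.012],"rotation":[0,0,0]}
    - {"delta_pos":[0,0.001,0.028],"rotation":[0,0,0]}
    - {"delta_pos":[0,0.001,0.043],"rotation":[0,0,0]}
    - {"delta_pos":[0,0.001,0.053],"rotation":[0,0,0]}
    - {"delta_pos":[0,0.001,0.059],"rotation":[0,0,0]}
    - {"delta_pos":[0,0.001,0.062],"rotation":[0,0,0]}
    - {"delta_pos":[0,0.001,0.063],"rotation":[0,0,0]}
    - {"delta_pos":[0,0.001,0.063],"rotation":[0,0,0]}
    - {"delta_pos":[0,0.001,0.063],"rotation":[0,0,0]}

```text
time_s: 10.77
ee_pos: [0.4869, -0.2953, 0.0878]
tcp_rot: [3.14, 0.0, 1.025]
contact_force: [0.8, -0.1, -2.5]
grip_width: 0.694
```

```bash
python3 weigh.py; python3 mv.py .486 -.295 .0868
```

```text
[[0.84, -0.12, -2.5], [0.23, 0.51, -3.34], [0.14, -0.66, -2.7], [-0.67, -0.04, -1.73]] [ 0.13 -0.08 -2.57] 0.6905978662492505
t 10.92 pos [ 0.4867 -0.2955  0.0879] rot [3.14  0.    1.024] grip 0.691 F [-0.67 -0.04 -1.73]
delta [0.0001, -0.0008, 0.0011] rot [0.001, 0.0, -0.001] minrows 0.0
```

Not quite touching yet, so I'll nudge it down.

Emit:
arm_command:
  targets:
    - {"delta_pos":[0,0,0.001],"rotation":[0,0,0]}
    - {"delta_pos":[0,0,0.002],"rotation":[0,0,0]}
    - {"delta_pos":[0,0,0.002],"rotation":[0,0,0]}
    - {"delta_pos":[0,0,0.002],"rotation":[0,0,0]}

```text
time_s: 11.25
ee_pos: [0.487, -0.2957, 0.0867]
tcp_rot: [3.139, 0.0, 1.024]
contact_force: [-1.8, 1.7, 4.7]
grip_width: 0.69
```

```bash
python3 weigh.py; python3 mv.py .486 -.295 .0868
```

```text
[[-1.85, 1.68, 4.71], [-2.22, 1.02, 5.22], [-1.69, 0.09, 6.4], [-1.92, 0.74, 6.04]] [-1.92  0.88  5.59] 0.6916069630917325
t 11.4 pos [ 0.487  -0.2958  0.0867] rot [3.139 0.    1.024] grip 0.692 F [-1.92  0.74  6.04]
delta [0.0001, -0.0012, -0.0001] rot [0.002, 0.0, -0.001] minrows 0.0
```

Contact made (about +6 N). Release and rise.

Emit:
arm_command:
  targets:
    - {"delta_pos":[0,0,0],"rotation":[0,0,0]}
    - {"delta_pos":[0,0,0],"rotation":[0,0,0]}
    - {"delta_pos":[0,0,0],"rotation":[0,0,0]}
    - {"delta_pos":[0,0,0],"rotation":[0,0,0]}
    - {"delta_pos":[0,0,0],"rotation":[0,0,0]}
  grip: 1

```text
time_s: 11.82
ee_pos: [0.487, -0.2957, 0.0866]
tcp_rot: [3.139, 0.0, 1.024]
contact_force: [0.9, 1.1, -0.3]
grip_width: 0.999
```

Emit:
arm_command:
  targets:
    - {"delta_pos":[0,0,-0.02],"rotation":[0,0,0]}
    - {"delta_pos":[0,0,-0.05],"rotation":[0,0,0]}
    - {"delta_pos":[0,0,-0.085],"rotation":[0,0,0]}
    - {"delta_pos":[0,0,-0.115],"rotation":[0,0,0]}
    - {"delta_pos":[0,0,-0.13],"rotation":[0,0,0]}
    - {"delta_pos":[0,0,-0.135],"rotation":[0,0,0]}

```text
time_s: 12.32
ee_pos: [0.4883, -0.2963, 0.2248]
tcp_rot: [3.134, 0.001, 1.024]
contact_force: [-0.8, 0.2, 0.6]
grip_width: 1.0
```

```bash
python3 mv.py .58 .05 .225
```

```text
t 12.32 pos [ 0.4883 -0.2963  0.2248] rot [3.134e+00 1.000e-03 1.024e+00] grip 1.0 F [-0.8   0.21  0.58]
delta [0.3435, -0.1016, -0.0012] rot [0.007, 0.003, -0.632] minrows 8.6
```

Emit:
arm_command:
  targets:
    - {"delta_pos":[0.02,-0.006,0],"rotation":[0.001,0,-0.037]}
    - {"delta_pos":[0.054,-0.016,0],"rotation":[0.003,0.001,-0.1]}
    - {"delta_pos":[0.09,-0.027,0],"rotation":[0.005,0.001,-0.166]}
    - {"delta_pos":[0.126,-0.037,0],"rotation":[0.007,0.002,-0.232]}
    - {"delta_pos":[0.163,-0.048,0],"rotation":[0.007,0.003,-0.3]}
    - {"delta_pos":[0.2,-0.059,0],"rotation":[0.007,0.003,-0.368]}
    - {"delta_pos":[0.236,-0.07,0],"rotation":[0.007,0.003,-0.434]}
    - {"delta_pos":[0.272,-0.08,0],"rotation":[0.007,0.003,-0.5]}
    - {"delta_pos":[0.308,-0.091,0],"rotation":[0.007,0.003,-0.567]}
    - {"delta_pos":[0.343,-0.102,0],"rotation":[0.007,0.003,-0.632]}

```text
time_s: 13.15
ee_pos: [0.5784, 0.0529, 0.2223]
tcp_rot: [-3.14, -0.001, 1.662]
contact_force: [0.9, -1.4, 0.0]
grip_width: 1.001
```

```bash
python3 mv.py .516 .304 .2
```

```text
t 13.15 pos [0.5784 0.0529 0.2223] rot [-3.140e+00 -1.000e-03  1.662e+00] grip 1.001 F [ 0.86 -1.37  0.  ]
delta [0.2557, -0.0392, 0.0225] rot [-0.002, -0.001, -0.441] minrows 6.2
```

Emit:
arm_command:
  targets:
    - {"delta_pos":[0.035,-0.005,0],"rotation":[0,0,-0.06]}
    - {"delta_pos":[0.07,-0.011,0],"rotation":[0,0,-0.12]}
    - {"delta_pos":[0.105,-0.016,0.005],"rotation":[0,0,-0.18]}
    - {"delta_pos":[0.14,-0.021,0.01],"rotation":[0,0,-0.24]}
    - {"delta_pos":[0.175,-0.027,0.015],"rotation":[0,0,-0.3]}
    - {"delta_pos":[0.205,-0.031,0.02],"rotation":[0,0,-0.354]}
    - {"delta_pos":[0.235,-0.036,0.022],"rotation":[-0.002,-0.001,-0.405]}
    - {"delta_pos":[0.25,-0.038,0.022],"rotation":[-0.002,-0.001,-0.432]}
    - {"delta_pos":[0.256,-0.039,0.022],"rotation":[-0.002,-0.001,-0.441]}
    - {"delta_pos":[0.256,-0.039,0.022],"rotation":[-0.002,-0.001,-0.441]}

```text
time_s: 13.98
ee_pos: [0.5152, 0.3055, 0.1998]
tcp_rot: [-3.141, -0.001, 2.105]
contact_force: [-0.6, -0.3, -0.2]
grip_width: 0.999
```

```bash
python3 - <<'E'
from h import *
p,d=cams.camera("wrist"); cv2.imwrite("pics/w4.png",p[:,:,::-1])
E
python3 mv.py .516 .304 .081
```

```text
t 14.03 pos [0.5162 0.3037 0.1999] rot [-3.141e+00  1.000e-03  2.103e+00] grip 0.999 F [-0.46 -0.02 -0.29]
delta [0.0004, 0.0001, 0.1189] rot [-0.001, 0.001, -0.001] minrows 2.9
```

View pics/w4.png

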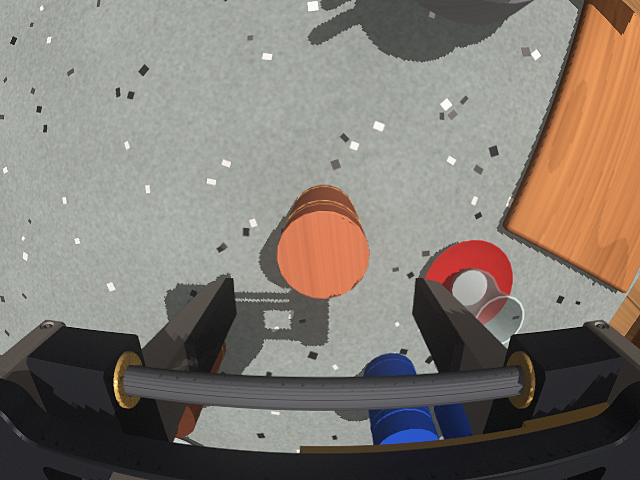

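Lid at (323,254), centred; the saucer and glass (470,285) are well clear of the finger's descent.

Emit:
arm_command:
  targets:
    - {"delta_pos":[0,0,0.03],"rotation":[0,0,0]}
    - {"delta_pos":[0,0,0.06],"rotation":[0,0,0]}
    - {"delta_pos":[0,0,0.09],"rotation":[0,0,0]}
    - {"delta_pos":[0,0,0.11],"rotation":[0,0,0]}
    - {"delta_pos":[0,0,0.119],"rotation":[0,0,0]}
    - {"delta_pos":[0,0,0.119],"rotation":[0,0,0]}
    - {"delta_pos":[0,0,0.119],"rotation":[0,0,0]}

```text
time_s: 14.62
ee_pos: [0.517, 0.3026, 0.0814]
tcp_rot: [-3.141, 0.001, 2.101]
contact_force: [0.3, -0.1, 0.6]
grip_width: 1.001
```

Emit:
arm_command:
  targets:
    - {"delta_pos":[0,0,0],"rotation":[0,0,0]}
    - {"delta_pos":[0,0,0],"rotation":[0,0,0]}
    - {"delta_pos":[0,0,0],"rotation":[0,0,0]}
    - {"delta_pos":[0,0,0],"rotation":[0,0,0]}
    - {"delta_pos":[0,0,0],"rotation":[0,0,0]}
    - {"delta_pos":[0,0,0],"rotation":[0,0,0]}
    - {"delta_pos":[0,0,0],"rotation":[0,0,0]}
    - {"delta_pos":[0,0,0],"rotation":[0,0,0]}
  grip: -1
  squeeze: 30

```text
time_s: 15.28
ee_pos: [0.5172, 0.3027, 0.0821]
tcp_rot: [-3.141, 0.001, 2.101]
contact_force: [-2.0, -1.6, 5.6]
grip_width: 0.694
```

Emit:
arm_command:
  targets:
    - {"delta_pos":[0,0,-0.01],"rotation":[0,0,0]}
    - {"delta_pos":[0,0,-0.03],"rotation":[0,0,0]}
    - {"delta_pos":[0,0,-0.05],"rotation":[0,0,0]}
    - {"delta_pos":[0,0,-0.06],"rotation":[0,0,0]}
    - {"delta_pos":[0,0,-0.06],"rotation":[0,0,0]}
    - {"delta_pos":[0,0,-0.06],"rotation":[0,0,0]}
    - {"delta_pos":[0,0,-0.06],"rotation":[0,0,0]}
    - {"delta_pos":[0,0,-0.06],"rotation":[0,0,0]}

```text
time_s: 15.95
ee_pos: [0.5165, 0.3022, 0.1408]
tcp_rot: [-3.139, 0.001, 2.101]
contact_force: [0.5, -0.5, -3.3]
grip_width: 0.692
```

```bash
python3 weigh.py; python3 mv.py .58 .08 .25
```

```text
[[0.53, -0.49, -3.31], [-0.5, 0.3, -2.61], [0.82, 0.4, -2.41], [-0.58, 0.7, -2.16]] [ 0.07  0.23 -2.62] 0.692602904459919
t 16.1 pos [0.5167 0.3025 0.1412] rot [-3.140e+00  1.000e-03  2.101e+00] grip 0.693 F [-0.58  0.7  -2.16]
delta [-0.2241, -0.0581, -0.1084] rot [-0.001, 0.002, 0.393] minrows 6.1
```

About 2.6 N, light. The first one, at 4.4 N, is the full one. Carry this one high to the tray.

Emit:
arm_command:
  targets:
    - {"delta_pos":[0,0,-0.02],"rotation":[0,0,0]}
    - {"delta_pos":[-0.005,-0.001,-0.05],"rotation":[0,0,0.01]}
    - {"delta_pos":[-0.018,-0.005,-0.075],"rotation":[0,0,0.032]}
    - {"delta_pos":[-0.04,-0.01,-0.095],"rotation":[0,0,0.07]}
    - {"delta_pos":[-0.065,-0.017,-0.105],"rotation":[0,0,0.114]}
    - {"delta_pos":[-0.095,-0.025,-0.108],"rotation":[0,0,0.167]}
    - {"delta_pos":[-0.126,-0.033,-0.108],"rotation":[0,0,0.221]}
    - {"delta_pos":[-0.158,-0.041,-0.108],"rotation":[0,0,0.277]}
    - {"delta_pos":[-0.19,-0.049,-0.108],"rotation":[0,0,0.333]}
    - {"delta_pos":[-0.222,-0.058,-0.108],"rotation":[0,0,0.389]}

```text
time_s: 16.93
ee_pos: [0.5791, 0.0804, 0.2493]
tcp_rot: [-3.14, 0.002, 1.709]
contact_force: [0.4, -0.1, -2.2]
grip_width: 0.697
```

```bash
python3 mv.py .546 -.17 .15
```

```text
t 16.93 pos [0.5791 0.0804 0.2493] rot [-3.140e+00  2.000e-03  1.709e+00] grip 0.697 F [ 0.43 -0.14 -2.2 ]
delta [-0.2433, -0.0672, 0.0999] rot [-0.001, 0.002, 0.44] minrows 6.5
```

Emit:
arm_command:
  targets:
    - {"delta_pos":[-0.034,-0.009,0.0],"rotation":[0,0,0.061]}
    - {"delta_pos":[-0.068,-0.019,0.005],"rotation":[0,0,0.122]}
    - {"delta_pos":[-0.101,-0.028,0.015],"rotation":[0,0,0.183]}
    - {"delta_pos":[-0.133,-0.037,0.03],"rotation":[0,0,0.24]}
    - {"delta_pos":[-0.163,-0.045,0.048],"rotation":[0,0,0.295]}
    - {"delta_pos":[-0.19,-0.052,0.066],"rotation":[0,0,0.343]}
    - {"delta_pos":[-0.213,-0.059,0.081],"rotation":[0,0,0.385]}
    - {"delta_pos":[-0.23,-0.064,0.092],"rotation":[-0.001,0.002,0.416]}
    - {"delta_pos":[-0.24,-0.066,0.098],"rotation":[-0.001,0.002,0.434]}
    - {"delta_pos":[-0.243,-0.067,0.1],"rotation":[-0.001,0.002,0.44]}

```text
time_s: 17.77
ee_pos: [0.5455, -0.1713, 0.1486]
tcp_rot: [-3.14, 0.0, 1.267]
contact_force: [-0.2, -0.5, -2.6]
grip_width: 0.691
```

```bash
python3 - <<'E'
from h import *
p,d=cams.camera("wrist"); cv2.imwrite("pics/w5.png",p[:,:,::-1])
E
python3 mv.py .546 -.17 .0865
```

```text
t 17.82 pos [ 0.5459 -0.1704  0.1491] rot [-3.141 -0.     1.268] grip 0.695 F [ 0.08 -0.14 -2.39]
delta [0.0004, 0.0, 0.0626] rot [-0.001, -0.0, -0.001] minrows 1.5
```

View pics/w5.png

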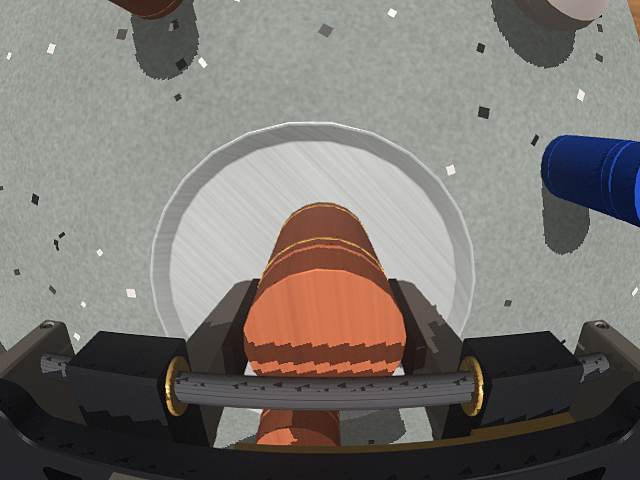

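The held canister is over the tray, with the first one standing behind it at (300,430). Lowering.

Emit:
arm_command:
  targets:
    - {"delta_pos":[0,0,0.012],"rotation":[0,0,0]}
    - {"delta_pos":[0,0,0.028],"rotation":[0,0,0]}
    - {"delta_pos":[0,0,0.043],"rotation":[0,0,0]}
    - {"delta_pos":[0,0,0.053],"rotation":[0,0,0]}
    - {"delta_pos":[0,0,0.059],"rotation":[0,0,0]}
    - {"delta_pos":[0,0,0.061],"rotation":[0,0,0]}
    - {"delta_pos":[0,0,0.062],"rotation":[0,0,0]}
    - {"delta_pos":[0,0,0.063],"rotation":[0,0,0]}
    - {"delta_pos":[0,0,0.063],"rotation":[0,0,0]}
    - {"delta_pos":[0,0,0.063],"rotation":[0,0,0]}

```text
time_s: 18.65
ee_pos: [0.5463, -0.1704, 0.0867]
tcp_rot: [3.141, -0.0, 1.268]
contact_force: [-1.1, -0.3, -3.1]
grip_width: 0.691
```

```bash
python3 weigh.py; python3 mv.py .546 -.17 .0865
```

```text
[[-1.13, -0.32, -3.09], [-0.8, 0.24, -2.44], [-0.07, 0.76, -3.11], [-0.19, -0.05, -2.05]] [-0.55  0.16 -2.67] 0.6925075306163482
t 18.8 pos [ 0.5461 -0.1705  0.0865] rot [-3.141 -0.     1.268] grip 0.693 F [-0.19 -0.05 -2.05]
delta [0.0004, -0.0002, 0.0] rot [-0.0, -0.0, -0.001] minrows 0.0
```

Emit:
arm_command:
  targets:
    - {"delta_pos":[0,0,0.001],"rotation":[0,0,0]}
    - {"delta_pos":[0,0,0.0015],"rotation":[0,0,0]}
    - {"delta_pos":[0,0,0.0015],"rotation":[0,0,0]}
    - {"delta_pos":[0,0,0.0015],"rotation":[0,0,0]}

```text
time_s: 19.13
ee_pos: [0.5463, -0.1705, 0.0861]
tcp_rot: [3.141, 0.0, 1.268]
contact_force: [-2.4, 0.5, 5.1]
grip_width: 0.692
```

```bash
python3 weigh.py
```

```text
[[-2.43, 0.48, 5.11], [-2.78, -0.21, 5.02], [-2.88, 0.76, 5.58], [-2.5, 2.06, 4.21]] [-2.65  0.77  4.98] 0.6931260781485606
```

Contact made. Release, rise and go back to the full one.

Emit:
arm_command:
  targets:
    - {"delta_pos":[0,0,0],"rotation":[0,0,0]}
    - {"delta_pos":[0,0,0],"rotation":[0,0,0]}
    - {"delta_pos":[0,0,0],"rotation":[0,0,0]}
    - {"delta_pos":[0,0,0],"rotation":[0,0,0]}
    - {"delta_pos":[0,0,0],"rotation":[0,0,0]}
  grip: 1

```text
time_s: 19.7
ee_pos: [0.5464, -0.1705, 0.086]
tcp_rot: [3.141, 0.0, 1.268]
contact_force: [-0.6, 0.0, 0.3]
grip_width: 0.999
```

Emit:
arm_command:
  targets:
    - {"delta_pos":[0,0,-0.02],"rotation":[0,0,0]}
    - {"delta_pos":[0,0,-0.05],"rotation":[0,0,0]}
    - {"delta_pos":[0,0,-0.085],"rotation":[0,0,0]}
    - {"delta_pos":[0,0,-0.115],"rotation":[0,0,0]}
    - {"delta_pos":[0,0,-0.125],"rotation":[0,0,0]}
    - {"delta_pos":[0,0,-0.125],"rotation":[0,0,0]}

```text
time_s: 20.2
ee_pos: [0.5481, -0.1709, 0.214]
tcp_rot: [3.135, 0.001, 1.267]
contact_force: [0.0, 0.7, 0.0]
grip_width: 1.002
```

```bash
python3 mv.py .468 .092 .21
```

```text
t 20.2 pos [ 0.5481 -0.1709  0.214 ] rot [3.135e+00 1.000e-03 1.267e+00] grip 1.002 F [0.03 0.74 0.01]
delta [0.227, -0.155, 0.0029] rot [0.006, 0.002, -0.497] minrows 6.6
```

Emit:
arm_command:
  targets:
    - {"delta_pos":[0.03,-0.02,0],"rotation":[0.003,0,-0.066]}
    - {"delta_pos":[0.06,-0.041,0],"rotation":[0.006,0.001,-0.131]}
    - {"delta_pos":[0.09,-0.061,0.001],"rotation":[0.006,0.002,-0.197]}
    - {"delta_pos":[0.12,-0.082,0.002],"rotation":[0.006,0.002,-0.263]}
    - {"delta_pos":[0.15,-0.102,0.003],"rotation":[0.006,0.002,-0.328]}
    - {"delta_pos":[0.178,-0.122,0.003],"rotation":[0.006,0.002,-0.39]}
    - {"delta_pos":[0.203,-0.139,0.003],"rotation":[0.006,0.002,-0.444]}
    - {"delta_pos":[0.22,-0.15,0.003],"rotation":[0.006,0.002,-0.482]}
    - {"delta_pos":[0.227,-0.155,0.003],"rotation":[0.006,0.002,-0.497]}
    - {"delta_pos":[0.227,-0.155,0.003],"rotation":[0.006,0.002,-0.497]}

```text
time_s: 21.03
ee_pos: [0.4667, 0.0935, 0.2087]
tcp_rot: [-3.139, -0.001, 1.768]
contact_force: [-0.1, -1.3, -1.0]
grip_width: 0.998
```

```bash
python3 - <<'E'
from h import *
p,d=cams.camera("wrist"); cv2.imwrite("pics/w6.png",p[:,:,::-1])
p,d=cams.camera("top"); cv2.imwrite("pics/t6.png",p[:,:,::-1]);W=world("top",d)
hsv=cv2.cvtColor(p,cv2.COLOR_RGB2HSV)
mk=((hsv[...,0]<20)&(hsv[...,1]>80)&(W[...,2]>.115)&(W[...,2]<.15)).astype(np.uint8)
k,l,s,c=cv2.connectedComponentsWithStats(mk)
for i in range(1,k):
    if s[i,4]>100: q=W[l==i];print(c[i].round(),s[i,4],q.mean(0).round(4),np.ptp(q,axis=0).round(3))
E
python3 mv.py .468 .092 .081
```

```text
[456. 260.] 533 [ 0.5463 -0.166   0.1323] [0.06  0.064 0.026]
[507. 285.] 546 [ 0.4863 -0.2944  0.1323] [0.06  0.066 0.027]
t 21.13 pos [0.468  0.0907 0.209 ] rot [-3.14   0.     1.763] grip 1.0 F [ 0.44 -0.06  0.33]
delta [0.0013, 0.0005, 0.128] rot [-0.002, 0.0, -0.002] minrows 3.1
```

View pics/w6.png

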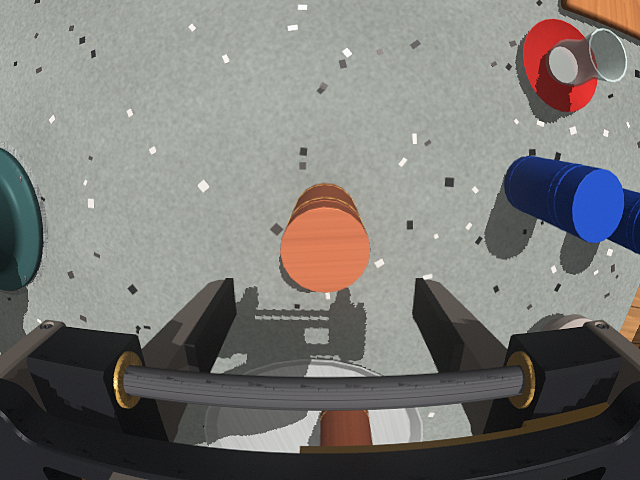

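View pics/t6.png

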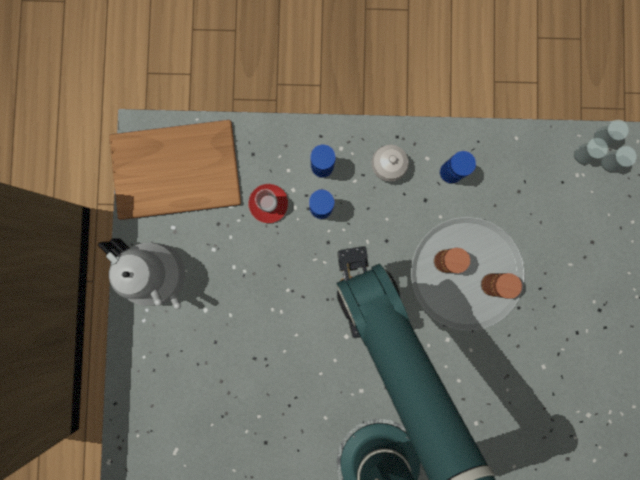

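Both light canisters stand upright on the tray floor: tops at (454,260) and (507,285), z about 0.132, and level. The full one is centred at (325,248) in the wrist view. Grasping it.

Emit:
arm_command:
  targets:
    - {"delta_pos":[0.001,0,0.03],"rotation":[0,0,0]}
    - {"delta_pos":[0.001,0,0.06],"rotation":[0,0,0]}
    - {"delta_pos":[0.001,0,0.09],"rotation":[0,0,0]}
    - {"delta_pos":[0.001,0,0.115],"rotation":[0,0,0]}
    - {"delta_pos":[0.001,0,0.128],"rotation":[0,0,0]}
    - {"delta_pos":[0.001,0,0.128],"rotation":[0,0,0]}
    - {"delta_pos":[0.001,0,0.128],"rotation":[0,0,0]}

```text
time_s: 21.72
ee_pos: [0.4675, 0.0902, 0.0803]
tcp_rot: [-3.138, 0.0, 1.76]
contact_force: [-0.1, -0.2, 0.9]
grip_width: 0.999
```

Emit:
arm_command:
  targets:
    - {"delta_pos":[0,0,0],"rotation":[0,0,0]}
    - {"delta_pos":[0,0,0],"rotation":[0,0,0]}
    - {"delta_pos":[0,0,0],"rotation":[0,0,0]}
    - {"delta_pos":[0,0,0],"rotation":[0,0,0]}
    - {"delta_pos":[0,0,0],"rotation":[0,0,0]}
    - {"delta_pos":[0,0,0],"rotation":[0,0,0]}
    - {"delta_pos":[0,0,0],"rotation":[0,0,0]}
    - {"delta_pos":[0,0,0],"rotation":[0,0,0]}
  grip: -1
  squeeze: 35

```text
time_s: 22.38
ee_pos: [0.468, 0.0901, 0.081]
tcp_rot: [-3.139, 0.001, 1.76]
contact_force: [-1.3, -1.1, 5.3]
grip_width: 0.689
```

Emit:
arm_command:
  targets:
    - {"delta_pos":[0,0,-0.01],"rotation":[0,0,0]}
    - {"delta_pos":[0,0,-0.03],"rotation":[0,0,0]}
    - {"delta_pos":[0,0,-0.055],"rotation":[0,0,0]}
    - {"delta_pos":[0,0,-0.085],"rotation":[0,0,0]}
    - {"delta_pos":[0,0,-0.115],"rotation":[0,0,0]}
    - {"delta_pos":[0,0,-0.14],"rotation":[0,0,0]}
    - {"delta_pos":[0,0,-0.16],"rotation":[0,0,0]}
    - {"delta_pos":[0,0,-0.17],"rotation":[0,0,0]}
    - {"delta_pos":[0,0,-0.17],"rotation":[0,0,0]}
    - {"delta_pos":[0,0,-0.17],"rotation":[0,0,0]}

```text
time_s: 23.22
ee_pos: [0.4678, 0.0901, 0.2504]
tcp_rot: [-3.138, 0.001, 1.76]
contact_force: [-0.7, -1.7, -4.8]
grip_width: 0.688
```

Emit:
arm_command:
  targets:
    - {"delta_pos":[0,0,0],"rotation":[0,0,0]}
    - {"delta_pos":[0,0,0],"rotation":[0,0,0]}
    - {"delta_pos":[0,0,0],"rotation":[0,0,0]}
    - {"delta_pos":[0,0,0],"rotation":[0,0,0]}
    - {"delta_pos":[0,0,0],"rotation":[0,0,0]}
    - {"delta_pos":[0,0,0],"rotation":[0,0,0]}
    - {"delta_pos":[0,0,0],"rotation":[0,0,0]}
    - {"delta_pos":[0,0,0],"rotation":[0,0,0]}

```text
time_s: 23.88
ee_pos: [0.4678, 0.0901, 0.2504]
tcp_rot: [-3.138, 0.001, 1.76]
contact_force: [-0.6, 0.3, -4.4]
grip_width: 0.697
```

```bash
python3 weigh.py; python3 mv.py .468 .092 .25; python3 - <<'E'
from h import *
p,d=cams.camera("scene"); cv2.imwrite("pics/s7.png",p[:,:,::-1])
E
```

```text
[[-0.58, 0.26, -4.37], [1.54, -0.09, -4.35], [-0.37, 0.33, -3.54], [-0.22, -0.09, -4.69]] [ 0.09  0.1  -4.24] 0.6901196328467727
t 24.03 pos [0.4678 0.0901 0.2504] rot [-3.138e+00  1.000e-03  1.760e+00] grip 0.69 F [-0.22 -0.09 -4.69]
delta [0.0018, 0.0006, 0.0004] rot [-0.004, 0.001, -0.005] minrows 0.1
```

View pics/s7.png

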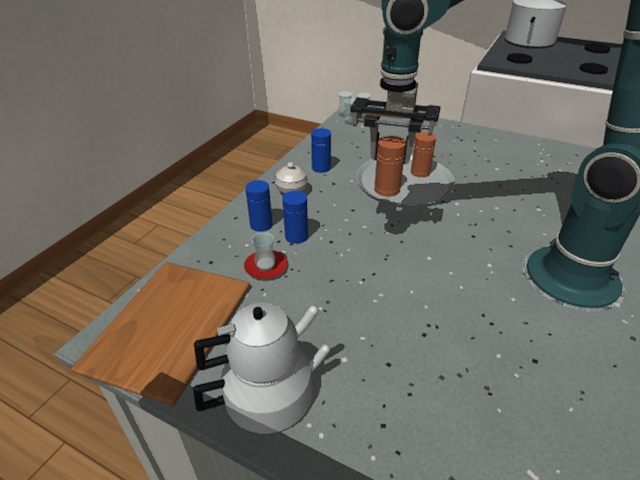

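The scene view shows the full canister held upright at (390,165), clear of the counter. One light canister stands on the tray at (424,155) and the other is hidden behind the held one. The bowl, glass and teapot have not moved. The held weight reads 4.2 N again, and the underside is at about 0.17 m.

```bash
python3 -c "
from rig import robot
print(robot.hand_in())"
```

```text
the job is handed in; nothing more can be done
None
```

The two lighter canisters are standing upright on the tray. The full one is held still and upright in the gripper, with its underside about 17 cm above the counter. I handed the job in at about 24 s of the 72 s allowed.

- **Weights:** the three canisters read about 4.4 N, 2.2 N and 2.6 N when lifted. The first was therefore the full one. I set it back down, placed the other two on the tray, then picked it up again, and it read 4.2 N. That puts it at about 0.43–0.45 kg, the low edge of the stated range, but well above the other two.
- **Tray check:** in the top view, taken before the final lift, both lids were level at a height of about 0.132 m. They sat roughly 70 mm from the tray's middle.
- **Final check:** the last scene picture shows the held canister clear of everything, and the sugar bowl, tea glass, saucer and teapot where they started. The held canister hides one of the two tray canisters in that picture, so for that one I rely on the earlier top view.

No check failed.

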